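Take a specimen picture from the desk switches

ROBOT

A 7-joint arm with a two-finger parallel gripper is mounted at the origin on a cart in front of the work surface, level with it; the furniture and walls round the work are solid. World frame = base frame: x ahead of the robot, y to its left, z up, the work surface at z = 0. Lengths are in m, angles in degrees, forces in N, time in s.
With the tool pointing down it reaches from about 0.35 to 0.775 m from the base axis. Payload 3.1 kg.
Tool frame: the origin (TCP) lies on the centre line of the jaws, within the pads' length; the fingertips stand 17 mm ahead of it and the grasp point (between the pads) lies 2 mm behind it (robot.tip_reach is the distance from the TCP to the fingertips, in m); z points along the fingers, y is the line along which they close (so a half turn about z gives the same grasp; the last joint's range is limited). The gripper opens to 85 mm and grips with 20 to 120 N. Pads are 22 mm wide; open, the fingers measure 114 mm over their backs; the gripper's body (76 mm by 85 mm) begins 54 mm behind the grasp point. The pads swing forward as they close: fully open they stand 13 mm farther back than shut.
Start: joints at [68.6, 17.813, 0.802, 86.603, -0.252, 75.585, -1.558], TCP at [0.179, -0.52, 0.248] pointing down, gripper open.
Joint ranges: [-154.91, 154.91], [-16.99, 109.72], [-72.82, 74.43], [7.12, 147.25], [-82.49, 262.49], [11.32, 116.49], [-174.64, 174.64]. Speed limits (degrees/s): [159.86, 159.86, 180, 180, 180, 180, 180].

INTERFACE

Orientations are given as [roll, pitch, yaw] about the fixed x, y, z axes, in that order (R = Rz(yaw) Ry(pitch) Rx(roll)).
In Python, from station import robot, fingers, vision, workorder, recognise gives the robot as it stands. Calls block until the motion is done:
- robot.move_to(position, orientation): joint-space move of the TCP to a pose.
- robot.line_to(position, orientation=None, velocity=0.15, f_stop=None): straight line of the TCP; orientation=None keeps the orientation; velocity is the mean speed in m/s. With f_stop (N) it stops when the force on the tool has changed by that much, and returns True; else False.
- robot.move_j(angles): joint-space move.
- fingers.gripper_to(opening, force=None): opening from 0.0 (shut) to 1.0 (fully open); force is the grip in N (None keeps the last); returns when the fingers have stopped.
- robot.pause(seconds).
- robot.inverse_kinematics(position, orientation): joint angles nearest the present ones, or None.
- vision.grab_frame(name): name is "scene" or "top" or "wrist"; returns the picture (400x640x3 uint8, red, green, blue); there is no depth.
- vision.calibration(name): a dict with "mtx" (3x3 intrinsics, pixels), "extrinsics" (4x4, takes a point from world to camera coordinates); the wrist camera has in their place "T_tool_cam" (4x4, takes a point from camera to tool coordinates, whose origin is the TCP and whose axes are the flange's). Camera axes: x right, y up, looking along -z (the intrinsics and any distortion apply to the point x, -y, -z); pixel columns grow to the right and rows downward; lengths in m; the calibration is good to about 2 mm. A picture is of the moment at which its call begins: read the wrist's pose just before it. calibration takes no time and is no camera call.
A pose or a line that the arm cannot do raises robot.PlanningError and nothing moves.
- workorder.close_job(): hands the job in; it is judged then, once.
Trained networks look in the newest picture that a camera, given by its name, has taken for a name from the list of things; names that differ only in an ending like _2 or _b are one class to them, and where a whole thing is asked for, a point or a joint stands for the part that bears it (a point fixed in the world has none). Each returns a list of dicts, best first, with "p" (0 to 1); they miss things now and then, are a little off and sometimes report something else, mostly with a low value. They report only what shows in the picture. A call takes as long as a camera call.
- recognise(label, camera): "rect" ([centre column, centre row, width, height] in pixels, round what is visible of it).
Readings, each from a call of its own:
- robot.current_time_s(): time.
- robot.current_joint_positions(): joint angles.
- robot.current_dq(): joint speeds.
- robot.current_joint_torque(): joint torques, N m.
- robot.current_tool_pos(): TCP position.
- robot.current_eef_rot(): TCP orientation.
- robot.current_contact_force(): force on the tool from outside, world axes, zero at the start.
- robot.current_torque(): the same for the moment, N m.
- robot.current_finger_gap(): opening from 0.0 (shut) to 1.0 (fully open).
- robot.current_gripper_force(): force on a finger pad.
Only numpy, scipy, OpenCV 4.12 (cv2) and the standard library are available. Lean on these libraries where they do the work, as an engineer would, in place of code of your own. Each camera call takes 0.05 s, during which the arm holds its last target. There are 200 camera calls.

TASK

Take a picture with the camera stand from its loose white-on-black switch boxes, pressing with the fingertips: first switch the lamp on by pressing the rocker's raised end down until it is fully over, next push the square key (focus hold) fully in, where it stays, and last press the large round button (shutter) fully down and let it come up again. Keep to that order and do not press the small round button (erase). Pick nothing up, and leave the boxes and the things around them standing where they are.

Things in the scene. Friction and masses are not known exactly. Their poses are not given: they have to be found in the camera images.
- lamp_box: Loose box of black plastic on rubber feet, 0.3 to 0.55 kg, body top 22 mm above the table; origin at the centre of its underside, z up. 76 (x) x 52 (y) mm. It carries the lamp switch, a wide white rocker (58 x 34 mm) of two flat halves meeting in a shallow V. Box x runs along the rocker; the raised half is at box +x.
- rocker (a joint): Rocker angle, rad: 0 = lamp off (the +x half stands up at 0.36 rad, its end about 40 mm above the table), 0.36 = fully over, lamp on (+x half level at 30 mm, -x half raised). Pivots at the V's root, 30 mm above the box's underside over its centre. Friction only: 2 to 5 N on the half tips it and it stays where it is left.
- rocker_raised (a point): Point on the top face of the rocker's +x half, 18 mm from the pivot along the face; the place to press. It moves with the rocker: about 36 mm above the table when off, 30 mm when fully over.
- hold_box: Loose box of black plastic on rubber feet, 0.3 to 0.55 kg, body top 22 mm above the table; origin at the centre of its underside, z up. 60 x 60 mm. It carries the square key.
- square_key (a joint): How far the white square key (36 x 36 mm) is pushed in, m: 0 = out, 0.008 = fully in. Moves straight down against about 2.5 N of friction and stays in.
- square_key_top (a point): Centre of the square key's top face, 34 mm above the table when out.
- shutter_box: Loose box of black plastic on rubber feet, 0.3 to 0.55 kg, body top 22 mm above the table; origin at the centre of its underside, z up. 60 x 60 mm. It carries the large round button.
- round_button (a joint): How far the large white round button (diameter 44 mm) is down, m: 0 = up, 0.008 = fully down (4 N); a spring brings it back up.
- round_button_top (a point): Centre of the large round button's top face, 34 mm above the table when up.
- erase_box: Loose box of black plastic on rubber feet, 0.3 to 0.55 kg, body top 22 mm above the table; origin at the centre of its underside, z up. 60 x 60 mm. It carries the small round button, which is not to be pressed.
- small_button (a joint): How far the small white round button (diameter 20 mm, top 32 mm above the table, spring 1 to 3 N) is down, m: 0 = up, 0.005 = fully down. Leave it up.
- rubber_eraser: Loose blue-sleeved eraser, 22 x 52 x 12 mm, lying between the boxes. Origin under its centre.
- magnifier: Loose black loupe, 50 mm across, 36 mm high. Origin under its centre.
- black_marker: Loose black marker, 20 x 136 x 17 mm, lying along its own y. Origin under its centre.
- brass_weight: Loose brass-coloured knobbed weight, 40 x 40 x 45 mm. Origin under its centre.
- bar_weight: Loose dark bar weight, 27 x 60 x 19 mm. Origin under its centre.
- tin: Loose round clip tin, 64 mm across, 17 mm high. Origin under its centre.

How it is judged (in metres and radians):
On the way, in this order (a step that is already met when the one before it is completed fails the run):
1. the rocker is fully over (lamp on) (value of joint rocker above 0.31 rad), for 0.1 s.
2. the square key is fully in (value of joint square_key above 0.006 m), for 0.1 s.
3. the large round button is fully down (value of joint round_button above 0.006 m), for 0.05 s.
4. the large round button is up again (value of joint round_button below 0.0015 m), for 0.1 s.
At the end, for the whole second after the job is handed in: The rocker is over (more than 0.31 of 0.36 rad), the square key in (more than 6 of 8 mm), the round and the small button up (less than 1.5 mm down); every box and bystander rests within 30 mm of where it started (value of joint rocker above 0.31 rad and value of joint square_key above 0.006 m and value of joint each of round_button, small_button below 0.0015 m and distance of each of lamp_box, hold_box, shutter_box, erase_box, rubber_eraser, magnifier, black_marker, brass_weight, bar_weight, tin from where it was at the start of the episode below 0.03 m and linear speed of each of lamp_box, hold_box, shutter_box, erase_box, rubber_eraser, magnifier, black_marker, brass_weight, bar_weight, tin below 0.02 m/s); the robot touches nothing.
It fails at once if the square key is pushed before the lamp is on (value of joint square_key above 0.003 m and value of joint rocker below 0.31 rad).
It fails at once if the large round button is pressed before the lamp is on and the square key is in (value of joint round_button above 0.003 m and (value of joint rocker below 0.31 rad or value of joint square_key below 0.006 m)).
It fails at once if the small round button is pressed (value of joint small_button above 0.002 m).
It fails at once if a box or a bystander is pushed more than 30 mm from its place (distance of any of lamp_box, hold_box, shutter_box, erase_box, rubber_eraser, magnifier, black_marker, brass_weight, bar_weight, tin from where it was at the start of the episode above 0.03 m).
It fails at once if a box or a bystander is lifted more than 12 mm, or a box is tipped (height (world z) of any of lamp_box, hold_box, shutter_box, erase_box, rubber_eraser, magnifier, black_marker, brass_weight, bar_weight, tin above 0.012 m or angle between any of lamp_box, hold_box, shutter_box, erase_box's own z axis and vertical above 0.25 rad).
It also fails if it takes over 42 s, if anything falls off the work surface, if the arm or the gripper's body presses on something with over 40 N, if the wrist force passes 120 N, or if a joint passes its speed limit or range.

## Working session

There is one attempt and no reset: what is moved stays moved. The work goes in short steps, each a Python script; the robot and the scene stay as the last script left them, time stands still between calls to the robot, and variables do not carry over. Pictures are saved under pics/ and viewed, at most 10 in all, crops included, and the job is handed in when it is done.

```bash
mkdir -p pics && ls
python3 - <<'E'
from station import robot, fingers, vision, workorder, recognise
import cv2,numpy as np
for n in ("scene","top"):
    im=vision.grab_frame(n); cv2.imwrite(f"pics/{n}0.png",im[:,:,::-1])
    c=vision.calibration(n); print(n,{k:np.round(np.array(v),4).tolist() for k,v in c.items()})
    for l in ["lamp_box","rocker","hold_box","square_key","shutter_box","round_button","erase_box","small_button","rubber_eraser","magnifier","black_marker","brass_weight","bar_weight","tin"]:
        print(l,[(np.round(d["rect"]).astype(int).tolist(),round(d["p"],2)) for d in recognise(l,n)[:3]])
print(vision.calibration("wrist"),robot.current_time_s(),robot.current_eef_rot())
E
```

```text
pics
scene {'mtx': [[413.4734, 0.0, 320.4055], [0.0, 413.4734, 202.3762], [0.0, 0.0, 1.0]], 'extrinsics': [[-0.7817, -0.6236, 0.003, 0.1867], [0.3479, -0.4321, 0.832, -0.3396], [-0.5176, 0.6514, 0.5548, -0.4102], [0.0, 0.0, 0.0, 1.0]]}
lamp_box [([303, 193, 34, 28], 0.9)]
rocker [([303, 189, 21, 23], 0.72), ([401, 222, 34, 26], 0.38)]
hold_box [([240, 242, 49, 27], 0.63)]
square_key [([239, 235, 30, 21], 0.68), ([360, 174, 54, 20], 0.23)]
shutter_box [([368, 206, 36, 27], 0.55)]
round_button [([367, 198, 19, 12], 0.55)]
erase_box [([318, 248, 45, 30], 0.66), ([320, 241, 13, 12], 0.47)]
small_button [([320, 241, 11, 11], 0.68), ([239, 237, 28, 19], 0.62)]
rubber_eraser [([301, 225, 26, 17], 0.59)]
magnifier [([377, 252, 28, 29], 0.58)]
black_marker [([362, 175, 54, 20], 0.63), ([299, 224, 24, 17], 0.23)]
brass_weight [([265, 176, 15, 19], 0.78)]
bar_weight [([291, 172, 20, 16], 0.78), ([369, 199, 13, 14], 0.69)]
tin [([401, 223, 39, 23], 0.67), ([240, 234, 27, 20], 0.24)]
top {'mtx': [[483.9764, 0.0, 315.7398], [0.0, 483.9764, 206.4214], [0.0, 0.0, 1.0]], 'extrinsics': [[-0.007, -0.99
[... 654 characters left out ...]
[([320, 123, 14, 20], 0.71), ([284, 292, 24, 23], 0.6)]
bar_weight [([357, 130, 20, 35], 0.8)]
tin [([345, 283, 32, 27], 0.65)]
{'mtx': array([[321.84548276,   0.        , 326.84588   ],
       [  0.        , 321.84548276, 199.81679782],
       [  0.        ,   0.        ,   1.        ]]), 'T_tool_cam': array([[-3.45197318e-04,  9.65685461e-01,  2.59714212e-01,
         6.46323548e-02],
       [ 9.99999597e-01,  1.18063382e-04,  8.90151852e-04,
        -1.51262897e-03],
       [ 8.28943963e-04,  2.59714414e-01, -9.65685112e-01,
        -1.24419604e-01],
       [ 0.00000000e+00,  0.00000000e+00,  0.00000000e+00,
         1.00000000e+00]])} 1.5 [-1.79999691e+02  2.07030758e-04  1.90152607e+01]
```

Run:
```python
import cv2
im=cv2.imread("pics/top0.png")[90:330,180:430]; cv2.imwrite("pics/top0c.png",cv2.resize(im,None,fx=2.5*1,fy=2.5,interpolation=cv2.INTER_CUBIC))
im=cv2.imread("pics/scene0.png")[140:290,190:450]; cv2.imwrite("pics/scene0c.png",cv2.resize(im,None,fx=3,fy=3,interpolation=cv2.INTER_CUBIC))
```

```text
(no output)
```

View pics/top0c.png

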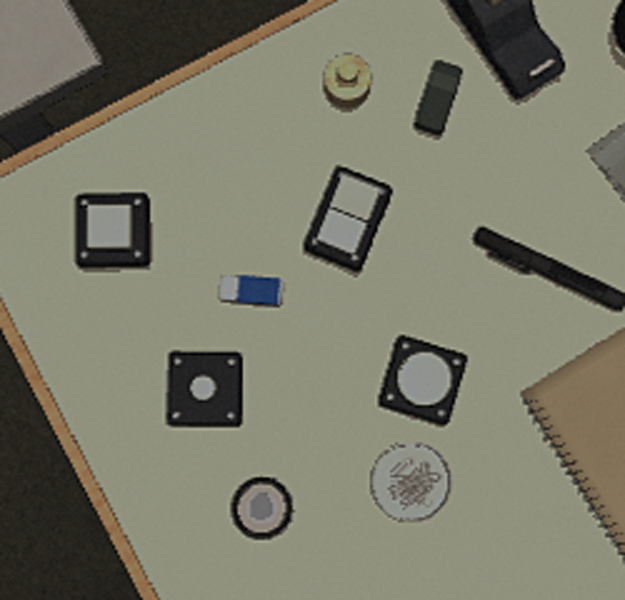

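View pics/scene0c.png

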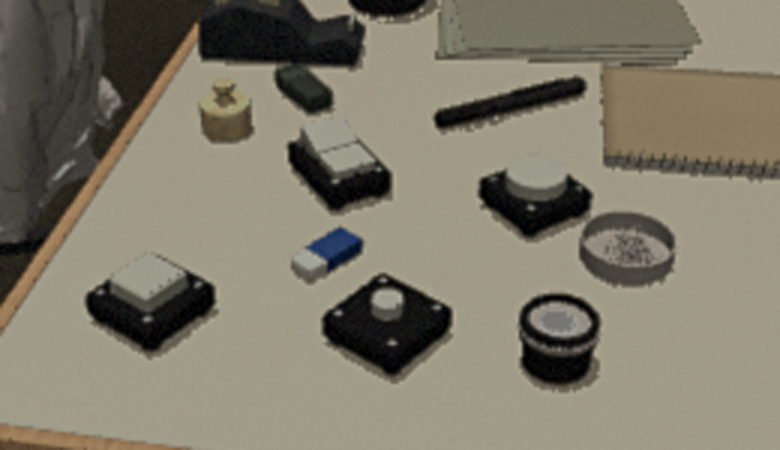

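The top crop shows the rocker box at (348,219), the square key at (108,226), the large round button at (425,378) and the small one at (203,388). The eraser is at (252,290). All four boxes are well apart. Next I'll triangulate these and then look from close by with the wrist camera.

```bash
cat > h.py <<'E'
from station import robot, fingers, vision, workorder, recognise
import cv2, numpy as np
from scipy.spatial.transform import Rotation as Ro
def cam(n):
    """3x3 K, 4x4 world->camera (OpenCV axes)"""
    c=vision.calibration(n)
    if n=="wrist":
        T=np.eye(4);T[:3,:3]=Ro.from_euler("xyz",robot.current_eef_rot(),degrees=True).as_matrix();T[:3,3]=robot.current_tool_pos()
        E=np.linalg.inv(T@c["T_tool_cam"])
    else: E=np.array(c["extrinsics"])
    return np.array(c["mtx"]),np.diag([1,-1,-1,1])@E
def P(c): return c[0]@c[1][:3]
def tri(c1,c2,p1,p2):
    X=cv2.triangulatePoints(P(c1),P(c2),np.array(p1,float).reshape(2,1),np.array(p2,float).reshape(2,1)).ravel();return X[:3]/X[3]
def at_z(c,p,z):
    K,E=c;d=E[:3,:3].T@np.linalg.inv(K)@[p[0],p[1],1];o=-E[:3,:3].T@E[:3,3];return o+d*(z-o[2])/d[2]
def proj(c,X):
    q=P(c)@np.append(X,1);return q[:2]/q[2]
E
python3 - <<'E'
from h import *
t,s=cam("top"),cam("scene")
for n,a,b in [("key",(108,226),(148,280)),("pivot",(350,216),(343,146)),("halfA",(360,190),(328,132)),("halfB",(342,234),(352,158)),("round",(425,378),(536,176)),("small",(203,388),(387,301)),("brass",(347,70),(224,90))]:
    a=(180+a[0]/2.5,90+a[1]/2.5);b=(190+b[0]/3,140+b[1]/3)
    print(n,tri(t,s,a,b).round(4),at_z(t,a,.034).round(4),at_z(s,b,.034).round(4))
print(robot.tip_reach,robot.inverse_kinematics([.45,-.35,.3],[180,0,0]))
E
```

```text
key [ 0.5549 -0.1485  0.0295] [ 0.5551 -0.1483  0.034 ] [ 0.5483 -0.1456  0.034 ]
pivot [ 0.5621 -0.345   0.0306] [ 0.5627 -0.3439  0.034 ] [ 0.5564 -0.3417  0.034 ]
halfA [ 0.5838 -0.3533  0.0304] [ 0.5843 -0.3523  0.034 ] [ 0.5778 -0.3497  0.034 ]
halfB [ 0.5476 -0.3383  0.0292] [ 0.5479 -0.3373  0.034 ] [ 0.5408 -0.3333  0.034 ]
round [ 0.4307 -0.4036  0.0281] [ 0.4309 -0.4027  0.034 ] [ 0.4252 -0.3962  0.034 ]
small [ 0.4237 -0.226   0.0299] [ 0.424  -0.2261  0.034 ] [ 0.4197 -0.2225  0.034 ]
brass [ 0.6835 -0.3436  0.0356] [ 0.6856 -0.3425  0.034 ] [ 0.6829 -0.3466  0.034 ]
0.017 [ 40.49125865  19.29130842  -6.05991956  77.45964676   2.01222927
  83.35300506 -55.46374111]
```

Run:
```python
from h import *
import pickle
fingers.gripper_to(0.0)
out=[]
for i,(p,yaw) in enumerate([([.50,-.33,.17],0),([.50,-.25,.2],0)]):
    robot.move_to(p,[180,0,yaw]); c=cam("wrist"); im=vision.grab_frame("wrist")
    cv2.imwrite(f"pics/w{i}.png",im[:,:,::-1]); out.append(c)
    print(robot.current_time_s())
    for l in ["rocker","square_key","round_button","small_button"]:
        for d in recognise(l,"wrist")[:2]:
            print(l,np.round(d["rect"],1).tolist(),round(d["p"],2),at_z(c,d["rect"][:2],.034).round(4))
pickle.dump(out,open("w.pkl","wb"))
```

```text
3.7333
rocker [342.9, 106.2, 65.4, 87.7] 0.62 [ 0.5681 -0.3435  0.034 ]
square_key [101.6, 125.3, 61.8, 47.8] 0.73 [ 0.5542 -0.1533  0.034 ]
round_button [404.8, 260.8, 50.7, 44.6] 0.9 [ 0.4367 -0.3996  0.034 ]
small_button [212.1, 269.5, 22.2, 25.3] 0.82 [ 0.4288 -0.2285  0.034 ]
4.4167
rocker [435.6, 111.4, 63.5, 81.4] 0.9 [ 0.5668 -0.3424  0.034 ]
square_key [215.9, 123.9, 47.0, 43.4] 0.77 [ 0.5557 -0.1495  0.034 ]
square_key [585.4, 157.1, 109.3, 73.6] 0.46 [ 0.5272 -0.4817  0.034 ]
round_button [478.2, 251.8, 44.1, 43.5] 0.92 [ 0.4342 -0.3961  0.034 ]
round_button [434.5, 110.3, 65.0, 80.0] 0.66 [ 0.5677 -0.3414  0.034 ]
```

View pics/w0.png

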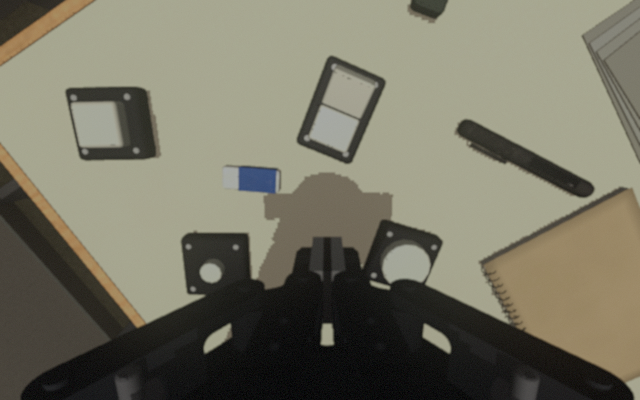

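View pics/w1.png

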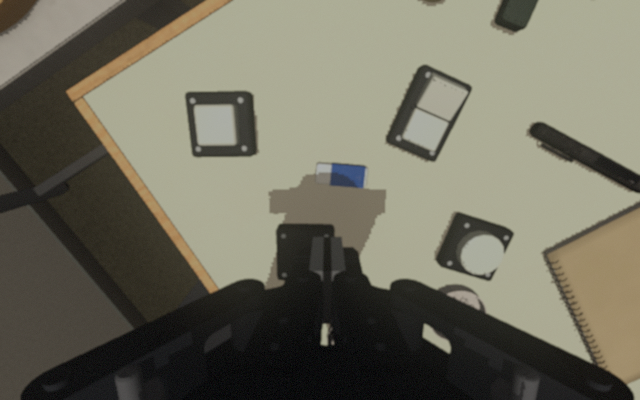

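Run:
```python
from h import *
import pickle
from scipy.optimize import minimize
W=pickle.load(open("w.pkl","rb"))
ims=[cv2.imread(f"pics/{f}.png") for f in ("top0","w0","w1","scene0")]; cams=[cam("top"),*W,cam("scene")]
im=ims[2]
for n,(u,v) in dict(A=(441,97),B=(424,132),key=(215,125),round=(481,254)).items(): print(n,im[v-6:v+7,u-6:u+7].mean((0,1)).round(1))
S=4
def mask(i,X0):
    # bright pixels near the rocker, upsampled
    u,v=proj(cams[i],X0).astype(int);r=60 if i in(1,2) else 28
    x0,y0=max(u-r,0),max(v-r,0);c=ims[i][y0:v+r,x0:u+r]
    g=cv2.resize(c,None,fx=S,fy=S,interpolation=cv2.INTER_CUBIC).astype(int)
    # keep what is inside the dark box outline: fill dark contour
    dark=(g.max(2)<80).astype(np.uint8)
    k,l,st,_=cv2.connectedComponentsWithStats(dark);j=1+st[1:,4].argmax()
    cs,_=cv2.findContours((l==j).astype(np.uint8),cv2.RETR_EXTERNAL,cv2.CHAIN_APPROX_NONE)
    f=cv2.fillPoly(np.zeros(dark.shape,np.uint8),[cv2.convexHull(max(cs,key=cv2.contourArea))],1)
    m=f&(g.min(2)>110).astype(np.uint8);m=cv2.morphologyEx(m,cv2.MORPH_CLOSE,np.ones((7,7)))
    m=cv2.morphologyEx(m,cv2.MORPH_OPEN,np.ones((13,13)))
    return m,(x0,y0)
def polys(p):
    x,y,yaw=p;c,s=np.cos(yaw),np.sin(yaw);ca,sa=np.cos(.36),np.sin(.36)
    loc=[[(0,-.017,.03),(0,.017,.03),(.029*ca,.017,.03+.029*sa),(.029*ca,-.017,.03+.029*sa)],[(0,-.017,.03),(0,.017,.03),(-.029,.017,.03),(-.029,-.017,.03)]]
    return [[np.array([x+c*a-s*b,y+s*a+c*b,z]) for a,b,z in q] for q in loc]
def fit(i,y0):
    m,(x0,yy)=M[i]
    def f(p):
        k=np.zeros(m.shape,np.uint8)
        for q in polys(p): cv2.fillPoly(k,[np.round([(proj(cams[i],X)-[x0,yy]+.5)*S-.5 for X in q]).astype(int)],1)
        return 1-(k&m).sum()/max((k|m).sum(),1)
    return min((minimize(f,[.562+dx,-.344,y0],method="Nelder-Mead",options=dict(initial_simplex=np.array([.562+dx,-.344,y0])+[[0,0,0],[.006,0,0],[0,.006,0],[0,0,.1]])) for dx in (-.005,0,.005)),key=lambda r:r.fun)
M=[mask(i,np.array([.562,-.344,.032])) for i in range(3)]
for i in range(3):
  for y0 in (-.35,-.35+np.pi):
    r=fit(i,y0);print(i,"A raised" if y0<0 else "B raised",r.fun.round(3),r.x.round(4))
```

```text
A [151.8 168.1 170.3]
B [162.5 173.7 171.1]
key [164.1 173.6 170.9]
round [158.6 173.6 171. ]
0 A raised 0.087 [ 0.5662 -0.3417 -0.4121]
0 B raised 0.097 [ 0.5643 -0.3413  2.7781]
1 A raised 0.056 [ 0.5647 -0.3418 -0.3846]
1 B raised 0.056 [ 0.5638 -0.3417  2.7463]
2 A raised 0.044 [ 0.5648 -0.3409 -0.3911]
2 B raised 0.083 [ 0.564  -0.341   2.6529]
```

The w1 fit (0.044 against 0.083), the shading and the triangulation all agree that the far half (A) is raised. That puts the pivot at (0.565, -0.341) with yaw about -22°, so I'll press the rocker.

```bash
cat >> h.py <<'E'
def press(x,y,yaw,zt,f,zlow,v=.025):
    """above, guarded descent of the tip to zlow, report, back up"""
    robot.move_to([x,y,.10],[180,0,yaw]); robot.line_to([x,y,zt+.017],velocity=.15)
    z=lambda:round(robot.current_tool_pos()[2]-.017,4)
    hit=robot.line_to([x,y,zlow+.017],velocity=v,f_stop=f); robot.pause(.2)
    print("hit",hit,"tip z",z(),"F",np.round(robot.current_contact_force(),1),"t",robot.current_time_s())
    robot.line_to([x,y,.10],velocity=.15)
E
python3 - <<'E'
from h import *
a=-.39;L=.019
press(.5648+L*np.cos(a),-.3412+L*np.sin(a),np.degrees(a)+90,.048,12,.024)
robot.move_to([.50,-.25,.2],[180,0,0]); im=vision.grab_frame("wrist"); cv2.imwrite("pics/w2.png",cv2.resize(im[40:190,140:540,::-1],None,fx=2,fy=2))
print(robot.current_time_s())
E
```

```text
hit True tip z 0.0302 F [-0.1  0.4  5.2] t 7.0167
8.6417
```

View pics/w2.png

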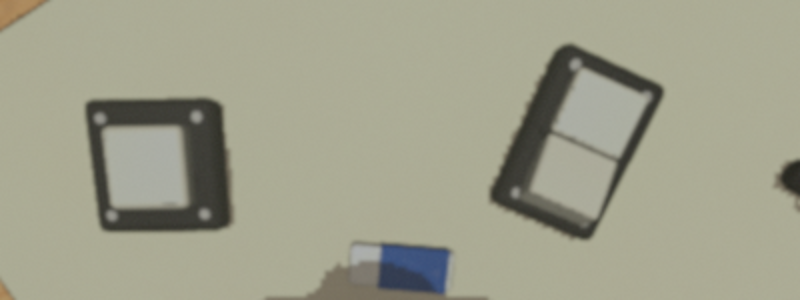

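The rocker is over: half A at crop (600,112) now has the level shade, and half B at (572,175) stands raised with its side showing. A firmer second press will confirm the hard stop, and the key comes next.

Run:
```python
from h import *
a=-.39;L=.022
press(.5648+L*np.cos(a),-.3412+L*np.sin(a),np.degrees(a)+90,.040,20,.024)
press(.555,-.1495,0,.043,15,.021)
```

```text
hit True tip z 0.0302 F [-1.4  0.8  5.6] t 10.875
hit True tip z 0.0261 F [-0.5  0.2  4.6] t 13.9333
```

Run:
```python
from h import *
press(.4335,-.3995,0,.043,15,.021)
robot.move_to([.50,-.25,.2],[180,0,0]); im=vision.grab_frame("wrist"); cv2.imwrite("pics/w3.png",cv2.resize(im[40:290,140:540,::-1],None,fx=2,fy=2))
print(robot.current_time_s(), np.round(robot.current_contact_force(),1))
```

```text
hit True tip z 0.0261 F [-1.2  1.3  6.7] t 16.875
18.25 [-0.9 -0.4  0.1]
```

View pics/w3.png

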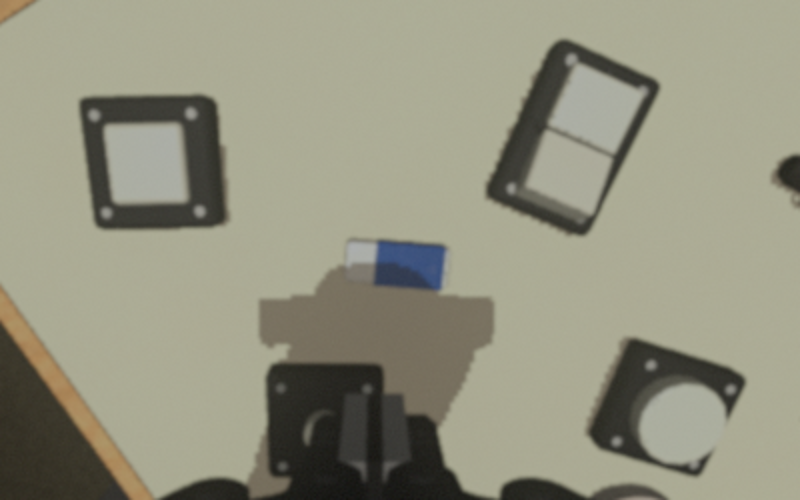

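The rocker at (585,140) is over, the square key at (147,163) sits in and centred, and the round button at (683,423) is up again. The boxes haven't moved and the robot touches nothing.

```bash
python3 -c "
from h import *
print(workorder.close_job())"
```

```text
the job is handed in; nothing more can be done
None
```

I switched the lamp on, pushed the focus-hold key fully in, then pressed the shutter and let it come back up, in that order; the job is handed in (no verdict was returned), the last picture showed the pressed boxes in place, and I went nowhere near the erase button.

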